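# Lay out the stitching station

## Task

Set out the bench for stitching. Lay the three tools in the notched wooden rest, handles towards the robot, in the order they are used, ending at the thread: the edge beveller in the end notch farthest from the thread block, the awl in the end notch next to the block, and the pricking iron between them. On the thread block, stand the brown spool in the round well and lay the beeswax in the oblong recess in front of it; leave the black spool and the green tin where they are.

Things in the scene. Friction and masses are not known exactly. Their poses are not given: they have to be found in the camera images.
- tool_rest: Fixed wooden tool rest, 100 (x) by 230 (y, left) mm; origin: underside centre, x away from the robot. Base 8 thick; two rails 10 thick at x = -38 and +38, each with notches at y = +70, 0, -70. Near rail: top 44 high, end notches 36 wide, middle 24, floors z = 22. Far rail: top 47, end slots 14 wide, floor z = 31; middle 40 wide, floor z = 25. A tool is home, level, with its hold point over x = 0.
- thread_block: Fixed flat wooden block, 150 (x, away from the robot) by 78 (y, left) by 18 mm high, beside the left or right end of the tool rest; origin: centre of the underside. Two hollows in its top, 6 mm deep (floor z = 12): round well 52 mm across at x = +38, y = 0; oblong recess at x = -35, y = 0, 58 along x by 44 along y.
- edge_beveller_hold (a point): Edge beveller lying down: pale wooden handle 22 mm thick, thin steel shaft, small forked tip. Point: hold point on its axis in the front of the handle, 11 mm above the underside (z = 33 mm when home in the rest). y axis points along it to the handle's end: handle from y = -16 to +64 mm, shaft (6 mm thick) and tip to y = -83. z up.
- pricking_iron_hold (a point): Pricking iron lying down: dark steel, 12 mm thick shank (its handle), flat toothed head 30 mm wide. Point: hold point on the shank's axis, 6 mm above the underside (z = 28 mm when home in the rest). y axis points along it to the shank's end: shank from y = -25 to +50 mm, head (6 mm thick, centred in height) from y = -25 to -66. z up.
- awl_hold (a point): Stitching awl lying down: dark reddish-brown wooden handle 23 mm thick, thin steel needle. Point: hold point on its axis in the front of the handle, 11.5 mm above the underside (z = 33.5 mm when home in the rest). y axis points along it to the handle's end: handle from y = -19 to +66 mm, needle (4 mm thick) to y = -85. z up.
- beeswax_centre (a point): Block of yellow beeswax with thread grooves in its top, 32 mm (its x) by 46 mm (its y) by 18 mm high, lying flat. Point: its centre, 9 mm above its underside. Home in the recess it stands 12 mm proud: grasp it in its upper half.
- brown_spool_centre (a point): Spool of brown thread with wooden ends, standing upright, 39 mm across, 55 mm tall, with a soft loose end of thread at one side. Point: its centre, 27.5 mm above its underside; z up.
- black_spool_centre (a point): Spool of black thread standing upright, 43 mm across, 62 mm tall; stays where it is. Point: its centre, 31 mm above its underside.
- rivet_tin: Round flat green tin, 65 mm across, 30 mm high, beside the end of the tool rest away from the thread block; stays where it is. Origin: centre of its underside.
Mind the look-alikes: they are no part of the job. Leave any purple or white look-alike of the part that bears beeswax_centre alone.

How it is judged:
By the outcome, as a careful person would: the job done as asked, in the order asked, and still so for the second after the job is handed in, with the robot touching nothing.
It also fails if it takes over 112 s, if anything falls off the work surface, if the arm or the gripper's body presses on something with over 40 N, if the wrist force passes 120 N, or if a joint passes its speed limit or range.

## Robot

A 6-joint arm with a two-finger parallel gripper is mounted at the origin on a cart in front of the work surface, level with it; the furniture and walls round the work are solid. World frame = base frame: x ahead of the robot, y to its left, z up, the work surface at z = 0. Lengths are in m, angles in rad, forces in N, time in s.
With the tool pointing down it reaches from about 0.3 to 0.85 m from the base axis. Payload 5.4 kg.
Tool frame: the origin (TCP) lies midway between the tips of the shut fingers; the grasp point (between the pads) lies 19 mm behind it; z points along the fingers, y is the line along which they close (so a half turn about z gives the same grasp; the last joint's range is limited). The gripper opens to 85 mm and grips with 20 to 120 N. Pads are 22 mm wide; open, the fingers measure 114 mm over their backs; the gripper's body (76 mm by 85 mm) begins 54 mm behind the grasp point. The pads swing forward as they close: fully open they stand 13 mm farther back than shut.
Start: joints at [-1.357, 0.158, 1.597, -0, 1.386, -0.21], TCP at [0.236, -0.524, 0.208] pointing down, gripper open.
Joint ranges: [-2.91, 2.91], [-0.94, 2.29], [0.18, 2.7], [-1.29, 4.43], [0.17, 2.64], [-3, 3]. Speed limits (rad/s): [2.57, 2.57, 3.14, 3.14, 3.14, 3.14].

## Interface

Orientations are given as a rotation vector (axis times angle).
In Python, from bench import robot gives the robot as it stands.
- The arm moves only by the tool drive_tool, never from a script. Its argument "plan" is a list that holds one entry, the list of rows, each a list of 5 numbers: the shift along the tool's x, y, z in cm, then the turn about the tool's z in rad, then the gripper command: -1 is fully open, 1 is shut, values between are in proportion. In form: [[[tx, ty, tz, roll, gripper], ...]]. A call has exactly 10 rows; each row is the pose to reach, as a shift and turn from the pose commanded when the call began, along the tool's axes at that moment; what a row does not reach only later rows make up. A row lasts 1/12 s, in which the tool goes at most 41.7 mm and 7.16 degrees, less where a joint would pass 70% of its speed; a pose out of reach is approached as far as the arm can. A call with a gripper value outside its range is refused whole. The fingers move at their own pace and stop on an object; "squeeze" is the grip in N (left out, the last holds). Time passes only in rows, so rows that repeat a pose let the fingers close, or fill a call up. It gives the time, the measured TCP pose, the force, the opening and the grip force at its end, in the units of the state.
- robot.get_obs(): the state, without advancing time (a new reading comes with each control period).
- robot.grab_frame(name): name is "scene" or "top"; returns the picture (420x560x3 uint8, blue, green, red); there is no depth.
- robot.calibration(name): a dict with "mtx" (3x3 intrinsics, pixels), "k1" (the pictures are not rectified: a ray, as slopes to the right and down, at radius r is drawn at 1 + k1 r^2 times it, then the intrinsics apply), "R" (3x3) and "t" (3): a world point X has camera coordinates R X + t. Camera axes: x right, y down, z forward; pixel columns grow to the right and rows downward; lengths in m; the calibration is good to about 2 mm. A picture is of the moment at which its call begins. calibration takes no time and is no camera call.
- robot.job_done(): hands the job in; it is judged then, once.
The state is a dict: "clock": time; "joints": joint angles; "dq": joint speeds; "joint_torque": joint torques, N m; "eef_pos": TCP position; "orientation": TCP orientation; "wrist_force": force on the tool from outside, world axes, zero at the start; "ft_torque": the same for the moment, N m; "gripper_width": finger opening in m; "grip_force": force on a finger pad.
Only numpy, scipy, OpenCV 4.12 (cv2) and the standard library are available. Lean on these libraries where they do the work, as an engineer would, in place of code of your own. Each camera call takes 0.05 s, during which the arm holds its last target. There are 200 camera calls.

## Working session

There is one attempt and no reset: what is moved stays moved. The work goes in short steps, Python scripts to look and compute and a tool call to move; the robot and the scene stay as the last step left them, time stands still between calls to the robot, and variables do not carry over. Pictures are saved under pics/ and viewed, at most 14 in all, crops included, and the job is handed in when it is done.

Besides the shell and the picture viewer there is one more tool, called after ">>>" as name(argument=value, ...), one argument or row to a line, values as JSON. drive_tool: Moves the arm, as the interface text tells. Its arguments: {"type":"object","properties":{"plan":{"type":"array"},"squeeze":{"type":"number"}},"required":["plan"]}

```bash
ls; mkdir -p pics; cat > h.py <<'E'
import numpy as np, cv2
from bench import robot
def grab(n,f):
    im=robot.grab_frame(n); cv2.imwrite('pics/'+f,im); return im
def ray(cal,uv):
    K=np.array(cal['mtx']);R=np.array(cal['R']);t=np.array(cal['t'])
    p=cv2.undistortPoints(np.array(uv,float).reshape(-1,1,2),K,np.array([cal['k1'],0,0,0.])).reshape(-1,2)
    # k1 model: drawn = ray*(1+k1 r^2): OpenCV's
    d=np.c_[p,np.ones(len(p))]@R
    return -R.T@t,d
def plane(cam,uv,z):
    o,d=ray(robot.calibration(cam),uv)
    return o+d*((z-o[2])/d[:,2])[:,None]
def proj(cam,X):
    c=robot.calibration(cam)
    return cv2.projectPoints(np.array(X,float).reshape(-1,3),cv2.Rodrigues(np.array(c['R']))[0],np.array(c['t'],float),np.array(c['mtx']),np.array([c['k1'],0,0,0.]))[0].reshape(-1,2)
E
python3 - <<'E'
from h import *
grab('top','t0.png');grab('scene','s0.png')
for n in('top','scene'):print(robot.calibration(n))
print(robot.get_obs())
E
```

```text
pics
{'mtx': array([[534.66088466,   0.        , 275.10810683],
       [  0.        , 534.66088466, 211.74341604],
       [  0.        ,   0.        ,   1.        ]]), 'k1': -0.09318009579887214, 'R': array([[ 0.06757082, -0.99770935, -0.00320018],
       [-0.97471844, -0.06532837, -0.21367303],
       [ 0.21297452,  0.01755734, -0.97689999]]), 't': array([-0.08343646,  0.57299643,  1.16340628])}
{'mtx': array([[510.42705654,   0.        , 281.02939442],
       [  0.        , 510.42705654, 214.97568884],
       [  0.        ,   0.        ,   1.        ]]), 'k1': -0.1723917914099866, 'R': array([[ 0.85915651, -0.51095579,  0.02782565],
       [-0.17689896, -0.34759549, -0.92080624],
       [ 0.48016335,  0.78619435, -0.38902647]]), 't': array([-0.51842594,  0.13093903,  1.15327791])}
{'clock': 0.1, 'joints': array([-1.35710437e+00,  1.59021815e-01,  1.59810919e+00, -2.12443481e-05,
        1.38622158e+00, -2.10066378e-01]), 'dq': array([-2.45294730e-03, -8.47265323e-04, -2.85038377e-03, -2.33125269e-04,
        8.92524581e-05, -2.27028304e-03]), 'joint_torque': array([ 3.05569265e-04, -3.96990716e+01, -3.32337964e+01, -1.43266057e-04,
        4.17621690e-03,  1.16141226e-05]), 'eef_pos': array([ 0.23629751, -0.52355381,  0.20699386]), 'orientation': array([-3.06961683e+00, -6.60304727e-01,  3.77885392e-05]), 'wrist_force': array([-0.48288815,  0.12009284, -0.0935025 ]), 'ft_torque': array([ 0.05786519, -0.00596777, -0.02302283]), 'grip_force': 0.0, 'gripper_width': 0.08554320578850125}
```

View pics/t0.png

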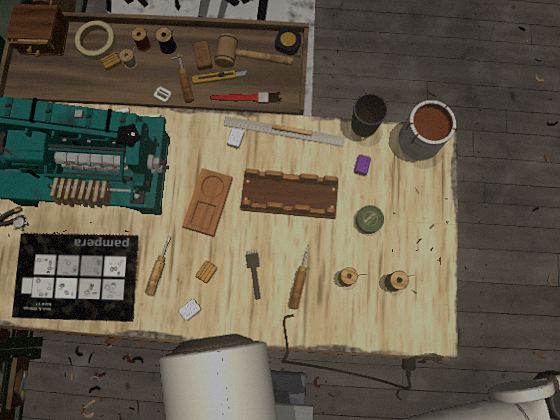

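View pics/s0.png

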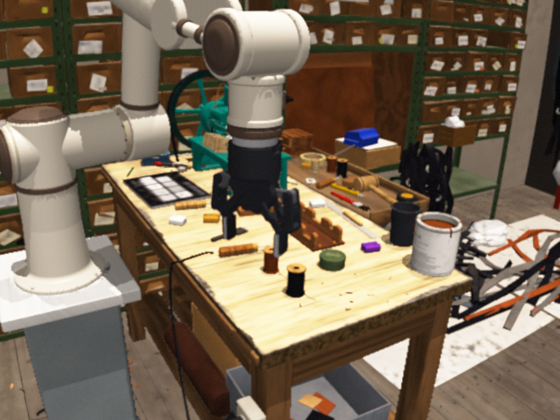

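```bash
python3 - <<'E'
from h import *
im=cv2.imread('pics/t0.png')
cv2.imwrite('pics/c0.png',cv2.resize(im[155:325,140:420],(796,483),interpolation=cv2.INTER_CUBIC))
g=cv2.cvtColor(im,cv2.COLOR_BGR2HSV)
for p in [(157,275),(152,288),(298,292),(301,280),(206,271),(255,285),(300,193),(207,215),(250,240),(70,260),(340,240),(348,276),(398,280)]:print(p,g[p[1],p[0]],im[p[1],p[0]])
E
```

```text
(157, 275) [ 17 123 131] [ 68 103 131]
(152, 288) [ 18 132 118] [ 57  93 118]
(298, 292) [ 12 133 111] [ 53  76 111]
(301, 280) [ 14 136 122] [ 57  88 122]
(206, 271) [ 17 157 162] [ 62 120 162]
(255, 285) [25 70 69] [50 66 69]
(300, 193) [ 11 124  84] [43 58 84]
(207, 215) [ 14 146 133] [ 57  93 133]
(250, 240) [ 23  70 182] [132 170 182]
(70, 260) [ 14  19 146] [135 140 146]
(340, 240) [ 26  55 176] [138 171 176]
(348, 276) [ 11 149 106] [ 44  66 106]
(398, 280) [21 57 58] [45 54 58]
```

View pics/c0.png

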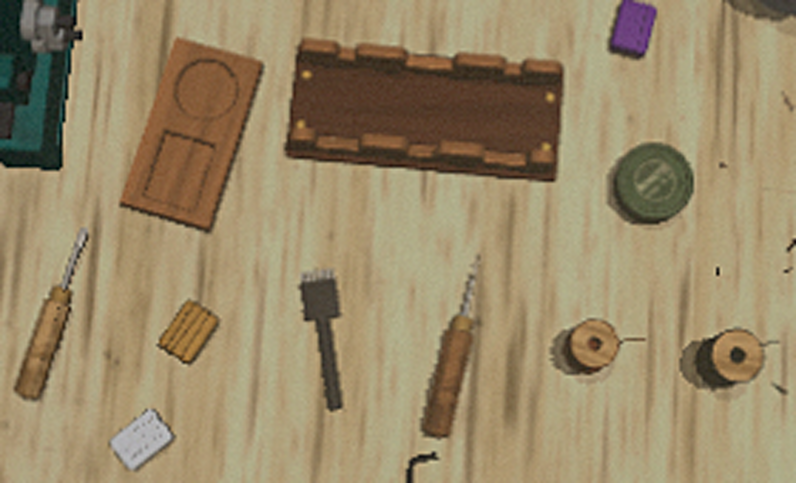

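```bash
python3 - <<'E'
from h import *
im=cv2.imread('pics/t0.png')
cv2.imwrite('pics/c1.png',cv2.resize(im[160:240,180:340],(800,400),interpolation=cv2.INTER_CUBIC))
g=cv2.cvtColor(im,cv2.COLOR_BGR2HSV).astype(int)
H,S,V=g[...,0],g[...,1],g[...,2]
def blob(name,x0,y0,x1,y1,m,z):
    mm=np.zeros(m.shape,np.uint8);mm[y0:y1,x0:x1]=m[y0:y1,x0:x1]
    n,l,st,c=cv2.connectedComponentsWithStats(mm);k=1+np.argmax(st[1:,4])
    cn=max(cv2.findContours((l==k).astype(np.uint8),0,1)[0],key=cv2.contourArea).reshape(-1,2).astype(float)
    w=plane('top',cn,z)[:,:2]
    r=cv2.minAreaRect((w*1000).astype(np.float32))
    a=np.argwhere(l==k)[:,::-1].astype(float);W=plane('top',a,z)[:,:2];mu=W.mean(0)
    u,s,v=np.linalg.svd(W-mu);d=v[0] if v[0,0]>0 else -v[0]
    e=(W-mu)@d
    print(name,st[k],'c',mu.round(4),'rect c',np.round(r[0],1),np.round(r[1],1),'ax ang',np.degrees(np.arctan2(d[1],d[0])).round(1),'tip',(mu+d*e.max()).round(4),'end',(mu+d*e.min()).round(4))
blob('bev handle',140,225,180,305,(S>95)&(V<165),.011)
blob('awl handle',285,240,315,318,(S>95)&(V<150),.0115)
blob('iron',240,240,270,305,(V<105),.006)
blob('wax',190,255,222,290,(S>120),.018)
blob('brown top',330,260,362,290,(S>80)&(V>90),.055)
blob('black top',385,262,412,295,(S>80)&(V>90),.062)
blob('block',180,165,236,240,(S>115)&(V<160),.018)
blob('rest',237,165,342,222,(V<140)&(S>90),.02)
blob('tin',350,200,390,240,(H>35)&(H<75)&(V<120)&(S>50),.03)
E
```

```text
bev handle [145 256  20  39 339] c [0.4155 0.2267] rect c [417.9 226.5] [23.3 93.2] ax ang -13.8 tip [0.4631 0.215 ] end [0.3726 0.2373]
awl handle [288 266  21  43 439] c [ 0.4127 -0.1089] rect c [ 412.6 -112.2] [ 32.6 100.1] ax ang -12.1 tip [ 0.4623 -0.1195] end [ 0.3643 -0.0985]
iron [245 253  15  47 342] c [ 0.4441 -0.0029] rect c [433.1  -4.7] [108.4  30.1] ax ang 12.0 tip [0.4863 0.006 ] end [ 0.3802 -0.0164]
wax [196 261  21  22 258] c [0.4344 0.1074] rect c [434.6 107.4] [31.4 44.2] ax ang -30.2 tip [0.4537 0.0961] end [0.4153 0.1185]
brown top [341 262  17  23 234] c [ 0.4442 -0.2205] rect c [ 446.3 -218.7] [45.8 38.1] ax ang -12.0 tip [ 0.4747 -0.227 ] end [ 0.4253 -0.2164]
black top [390 262  20  28 313] c [ 0.4461 -0.3341] rect c [ 451.7 -334. ] [41.4 62.8] ax ang -19.6 tip [ 0.4831 -0.3473] end [ 0.4215 -0.3254]
block [ 182  168   50   68 2024] c [0.6008 0.1202] rect c [601.5 120.2] [ 80.  151.9] ax ang -12.6 tip [0.6754 0.1034] end [0.5271 0.1367]
rest [ 240  168   98   51 3708] c [ 0.6326 -0.074 ] rect c [633.7 -74.3] [226.9 105.7] ax ang 88.5 tip [0.6354 0.039 ] end [ 0.6296 -0.1878]
tin [372 207  12  15  50] c [ 0.5944 -0.2877] rect c [ 595.9 -286.9] [37.  15.4] ax ang 33.4 tip [ 0.6113 -0.2766] end [ 0.5803 -0.297 ]
```

View pics/c1.png

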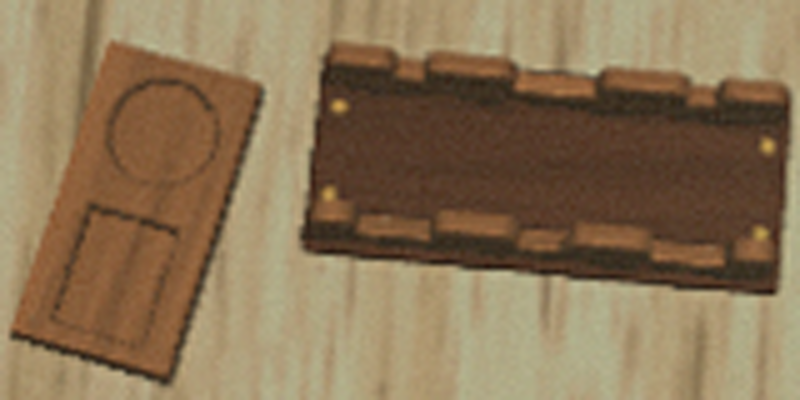

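```bash
cat > m.py <<'E'
from h import *
def c1(p):return (np.array(p,float)+.5)/5-.5+[180,160]
def c0(p):return (np.array(p,float)+.5)/2.842-.5+[140,155]
def fit(L,W):
    L=np.array(L,float);W=np.array(W);lc=L.mean(0);wc=W.mean(0);a=L-lc;b=W-wc
    th=np.arctan2((a[:,0]*b[:,1]-a[:,1]*b[:,0]).sum(),(a*b).sum())
    R=np.array([[np.cos(th),-np.sin(th)],[np.sin(th),np.cos(th)]])
    t=wc-R@lc
    return th,t,R,(W-(L@R.T+t))*1000
ys=[115,77,63,20,-20,-63,-77,-115]
f=plane('top',c1([(334,45),(393,49),(428,53),(513,63),(602,70),(688,76),(722,81),(788,86)]),.047)[:,:2]
yn=[88,52,12,-12,-52,-88]
n=plane('top',c1([(355,208),(437,213),(514,219),(578,225),(648,231),(735,239)]),.044)[:,:2]
L=[(.043,y/1e3) for y in ys]+[(-.033,y/1e3) for y in yn]
th,t,R,e=fit(L,np.r_[f,n]);print('rest',np.degrees(th),t,e.round(1).tolist())
for y in(.07,0,-.07):print(' notch',y,R@[0,y]+t)
bc=plane('top',c1([(110,41),(263,86),(173,377),(12,333)]),.018)[:,:2]
thb,tb,Rb,e=fit([(.075,.039),(.075,-.039),(-.075,-.039),(-.075,.039)],bc);print('block',np.degrees(thb),tb,e.round(1).tolist())
print(' well',Rb@[.038,0]+tb,plane('top',c1([(164,132)]),.018),'rec',Rb@[-.035,0]+tb,plane('top',c1([(116,277)]),.018))
for nm,tip,fr,end,z,yy in(('bev',(84,230),(60,289),(29,396),.011,(-83,-16,64)),('awl',(478,256),(462,318),(436,433),.0115,(-85,-19,66)),('iron',(318,271),(323,317),(335,410),.006,(-66,-25,50))):
    w=plane('top',c0([tip,fr,end]),z)[:,:2]
    tt,o,_,e=fit([(0,y/1e3) for y in yy],w)
    d=w[0]-w[2];print(nm,'dir deg',np.degrees(np.arctan2(d[1],d[0])),'len',np.linalg.norm(d),'hold',o,e.round(1).tolist())
print('brown',plane('top',c0([(595,345)]),.055),'black',plane('top',c0([(739,356)]),.062),'wax',plane('top',c0([(189,330)]),.018),'tin',plane('top',c0([(655,180)]),.03))
print('waxcorners',plane('top',c0([(189,299),(219,318),(187,363),(159,342)]),.018)[:,:2])
E
python3 m.py
```

```text
rest -1.4099147759877635 [ 0.63435117 -0.07508678] [[-0.0, -8.5], [0.8, 1.5], [0.3, -1.2], [-0.9, 1.4], [-0.5, -0.7], [0.3, 1.7], [-0.7, -0.4], [-0.1, 6.3], [-1.0, 0.7], [0.0, -1.7], [0.6, 2.2], [0.3, -3.7], [0.6, 3.5], [0.4, -1.2]]
 notch 0.07 [ 0.63607353 -0.00510797]
 notch 0 [ 0.63435117 -0.07508678]
 notch -0.07 [ 0.63262881 -0.14506559]
block -12.182321454467875 [0.60206002 0.11897572] [[0.2, 0.1], [-1.1, 0.2], [0.8, -1.2], [0.1, 0.9]]
 well [0.6392043  0.11095684] [[0.64001    0.11083599 0.018     ]] rec [0.56784819 0.12636154] [[0.56745485 0.12704311 0.018     ]]
bev dir deg -12.324397404459122 len 0.14381882840742877 hold [0.43847554 0.22090363] [[-5.9, -0.0], [8.7, 0.5], [-2.8, -0.5]]
awl dir deg -9.972342495743494 len 0.14949047719220354 hold [ 0.43496263 -0.11201121] [[-4.7, 0.4], [7.9, -0.7], [-3.2, 0.3]]
iron dir deg 11.262771816513565 len 0.1155893392760967 hold [ 0.42949502 -0.00703399] [[-0.9, -0.4], [1.4, 0.6], [-0.5, -0.2]]
brown [[ 0.4420137  -0.22069043  0.055     ]] black [[ 0.43980164 -0.33400766  0.062     ]] wax [[0.43583405 0.10656264 0.018     ]] tin [[ 0.58413289 -0.26821149  0.03      ]]
waxcorners [[0.46124971 0.10892837]
 [0.4473637  0.08287076]
 [0.40887031 0.10570962]
 [0.42431454 0.13022008]]
```

```bash
cat > g.py <<'E'
import sys
from h import *
from scipy.spatial.transform import Rotation as Ro
T=dict(bev=(.434,.222,-12.3),iron=(.4290,-.007,11.3),awl=(.431,-.1115,-10),nb=(.6326,-.145,-1.4),ni=(.6344,-.075,-1.4),na=(.636,-.005,-1.4),brown=(.442,-.2207,0),wax=(.4355,.1066,-30.4),well=(.6396,.111,0),rec=(.5677,.1266,-12.2))
def go(p,z,yaw=None):
    o=robot.get_obs();R=Ro.from_rotvec(o['orientation']).as_matrix()
    t=T[p];yaw=t[2] if yaw is None else yaw
    d=R.T@(np.array([t[0],t[1],z])-o['eef_pos'])*100
    cy=np.degrees(np.arctan2(R[1,0],R[0,0]));r=np.radians((cy-yaw+180)%360-180)
    print(p,z,'shift cm',d.round(2),'roll',r.round(3),'| pos',o['eef_pos'].round(4),'yaw',cy.round(1),'t',round(o['clock'],2),'j',o['joints'].round(2))
if __name__=='__main__':
    a=sys.argv[1:]
    go(a[0],float(a[1]),float(a[2]) if len(a)>2 else None)
E
python3 g.py bev .1; python3 g.py nb .1
```

```text
bev 0.1 shift cm [ 48.67 -59.81  10.82] roll 0.638 | pos [ 0.2363 -0.5236  0.207 ] yaw 24.3 t 0.1 j [-1.36  0.16  1.6  -0.    1.39 -0.21]
nb 0.1 shift cm [ 51.69 -18.19  10.75] roll 0.448 | pos [ 0.2363 -0.5236  0.207 ] yaw 24.3 t 0.1 j [-1.36  0.16  1.6  -0.    1.39 -0.21]
```

>>> drive_tool(
  plan=[
    [[48.7,-59.8,5,0.638,-0.1],[48.7,-59.8,5,0.638,-0.1],[48.7,-59.8,5,0.638,-0.1],[48.7,-59.8,5,0.638,-0.1],[48.7,-59.8,5,0.638,-0.1],[48.7,-59.8,5,0.638,-0.1],[48.7,-59.8,5,0.638,-0.1],[48.7,-59.8,5,0.638,-0.1],[48.7,-59.8,5,0.638,-0.1],[48.7,-59.8,5,0.638,-0.1]],
  ],
  squeeze=40,
)

```text
clock: 0.93
eef_pos: [0.3428, -0.1209, 0.1806]
orientation: [3.123, -0.337, 0.001]
wrist_force: [0.4, 0.3, -0.3]
gripper_width: 0.047
grip_force: 0.0
```

```bash
python3 g.py bev .06
```

```text
bev 0.06 shift cm [  1.58 -35.44  12.06] roll -0.0 | pos [ 0.3428 -0.1209  0.1806] yaw -12.3 t 0.93 j [-0.68 -0.43  2.18  0.    1.39  1.11]
```

>>> drive_tool(
  plan=[
    [[1.58,-35.44,6,0,-0.1],[1.58,-35.44,6,0,-0.1],[1.58,-35.44,6,0,-0.1],[1.58,-35.44,6,0,-0.1],[1.58,-35.44,6,0,-0.1],[1.58,-35.44,6,0,-0.1],[1.58,-35.44,6,0,-0.1],[1.58,-35.44,6,0,-0.1],[1.58,-35.44,12,0,-0.1],[1.58,-35.44,12,0,-0.1]],
  ],
)

```text
clock: 1.77
eef_pos: [0.4337, 0.2227, 0.0594]
orientation: [-3.124, 0.331, -0.001]
wrist_force: [-0.9, -1.2, -1.7]
gripper_width: 0.047
grip_force: 0.0
```

```bash
python3 - <<'E'
from h import *
im=grab('top','t1.png');s=grab('scene','s1.png')
p=proj('scene',[[.434,.222,.01]])[0];print(p, proj('top',[[.434,.222,.01]]))
x,y=p.astype(int)
a=cv2.resize(s[max(0,y-60):y+40,max(0,x-60):x+60],(480,400),interpolation=3);cv2.imwrite('pics/v1.png',a)
E
python3 g.py bev .004
```

```text
[195.28222564 204.30000274] [[157.86743128 268.45474367]]
bev 0.004 shift cm [ 0.49 -0.27  5.2 ] roll 0.003 | pos [0.4292 0.2205 0.056 ] yaw -12.1 t 1.87 j [0.22 0.11 1.97 0.   1.07 2.01]
```

View pics/v1.png

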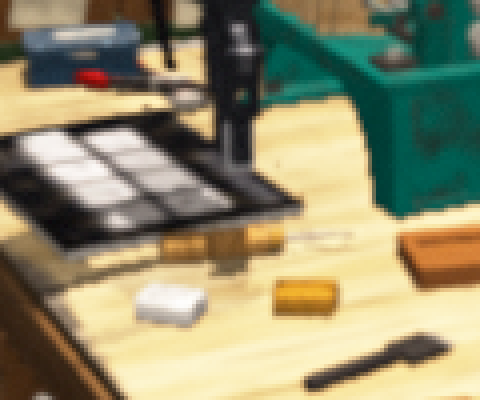

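>>> drive_tool(
  plan=[
    [[0,0,3,0,-0.1],[0,0,5.6,0,-0.1],[0,0,5.6,0,-0.1],[0,0,5.6,0,-0.1],[0,0,5.6,0,0.7],[0,0,5.6,0,0.7],[0,0,5.6,0,0.7],[0,0,5.6,0,0.7],[0,0,5.6,0,0.7],[0,0,5.6,0,0.7]],
  ],
)

```text
clock: 2.7
eef_pos: [0.4341, 0.2202, 0.0054]
orientation: [-3.123, 0.336, -0.001]
wrist_force: [0.0, 0.2, 0.8]
gripper_width: 0.0126
grip_force: 0.0
```

>>> drive_tool(
  plan=[
    [[0,0,0,0,0.9],[0,0,0,0,0.9],[0,0,-3,0,0.9],[0,0,-6,0,0.9],[0,0,-10,0,0.9],[0,0,-10,0,0.9],[0,0,-10,0,0.9],[0,0,-10,0,0.9],[0,0,-10,0,0.9],[0,0,-10,0,0.9]],
  ],
)

```text
clock: 3.53
eef_pos: [0.4325, 0.2198, 0.1032]
orientation: [3.122, -0.336, -0.005]
wrist_force: [0.1, -0.3, -0.8]
gripper_width: 0.0043
grip_force: 0.0
```

```bash
python3 - <<'E'
from h import *
im=grab('top','t2.png');s=grab('scene','s2.png')
p=proj('scene',[robot.get_obs()['eef_pos']])[0]
q=proj('top',[robot.get_obs()['eef_pos']])[0]
f=lambda im,p:cv2.resize(im[int(p[1])-50:int(p[1])+50,max(0,int(p[0])-50):max(0,int(p[0])-50)+100],(400,400),interpolation=3)
print(p,q);cv2.imwrite('pics/v2.png',np.hstack([f(s,p),f(im,q)]))
E
python3 g.py nb .1
```

```text
[194.08856521 175.0563362 ] [149.43776405 264.29868199]
nb 0.1 shift cm [27.27 31.41  0.34] roll -0.19 | pos [0.4329 0.2199 0.1037] yaw -12.3 t 3.63 j [ 0.22  0.04  1.94 -0.    1.16  2.01]
```

View pics/v2.png

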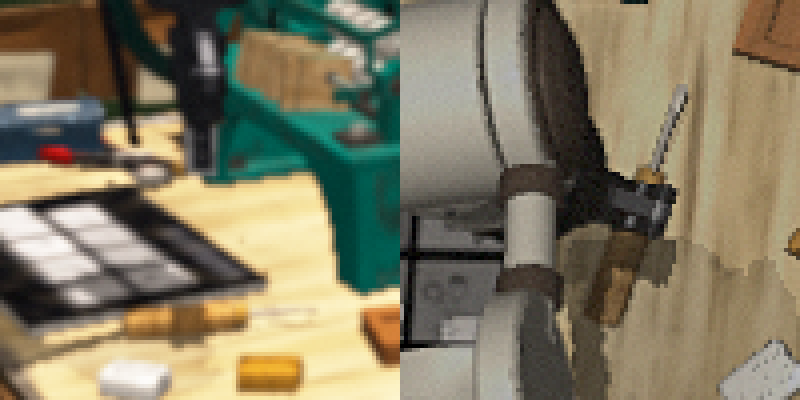

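```bash
python3 - <<'E'
from h import *
for n,X in dict(brown=(.442,-.2207,.0275),black=(.44,-.334,.031),wax=(.4355,.1066,.009),tin=(.584,-.268,.015),bev=(.434,.222,.01),start=(.2363,-.5236,.207)).items():print(n,proj('scene',[X]).round(1),proj('top',[X]).round(1))
E
cp pics/t2.png pics/t2o.png; python3 - <<'E'
import cv2,numpy as np
a=cv2.imread('pics/t2.png');b=cv2.imread('pics/s2.png')
cv2.imwrite('pics/v3.png',np.hstack([cv2.resize(b[60:260,110:310],(400,400),interpolation=3),cv2.resize(a[180:340,80:240],(400,400),interpolation=3)]))
E
```

```text
brown [[270.2 259.9]] [[347.5 277.2]]
black [[295.6 280.6]] [[396.7 281.1]]
wax [[211. 218.]] [[206.6 271.3]]
tin [[331.5 259.7]] [[369.  219.3]]
bev [[195.3 204.3]] [[157.9 268.5]]
start [[253.3 267.9]] [[510.3 384. ]]
```

View pics/v3.png

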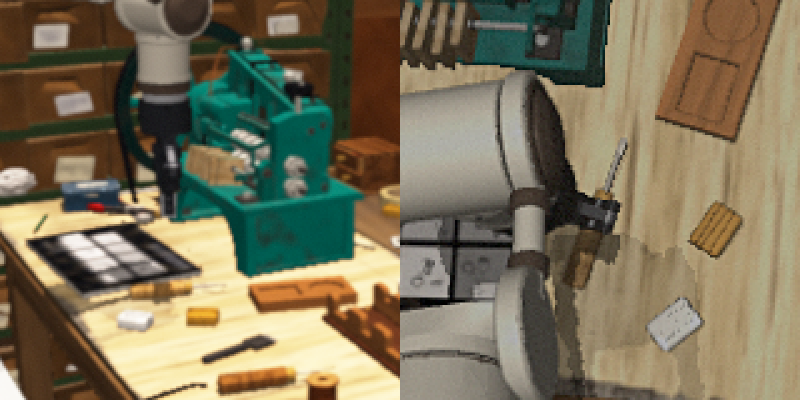

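```bash
python3 - <<'E'
from h import *
s0=cv2.imread('pics/s0.png');s2=cv2.imread('pics/s2.png');s1=cv2.imread('pics/s1.png')
def f(im,p,c):
    im=cv2.resize(im[c[1]-40:c[1]+60,c[0]-33:c[0]+33],(396,600),interpolation=3)
    for X,col in p:
        u=(proj('scene',[X])[0]-[c[0]-33,c[1]-40]+.5)*6-.5;cv2.drawMarker(im,tuple(int(v) for v in u),col,0,14,1)
    return im
a=f(s0,[((.2363,-.5236,.207),(0,0,255)),((.2363+.0175,-.5236-.0389,.220),(0,255,0)),((.2363-.0175,-.5236+.0389,.220),(0,255,0))],(255,235))
b=f(s2,[((.4329,.2199,.1037),(0,0,255))],(194,165))
cv2.imwrite('pics/v4.png',np.hstack([a,b]))
E
```

```text
(no output)
```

View pics/v4.png

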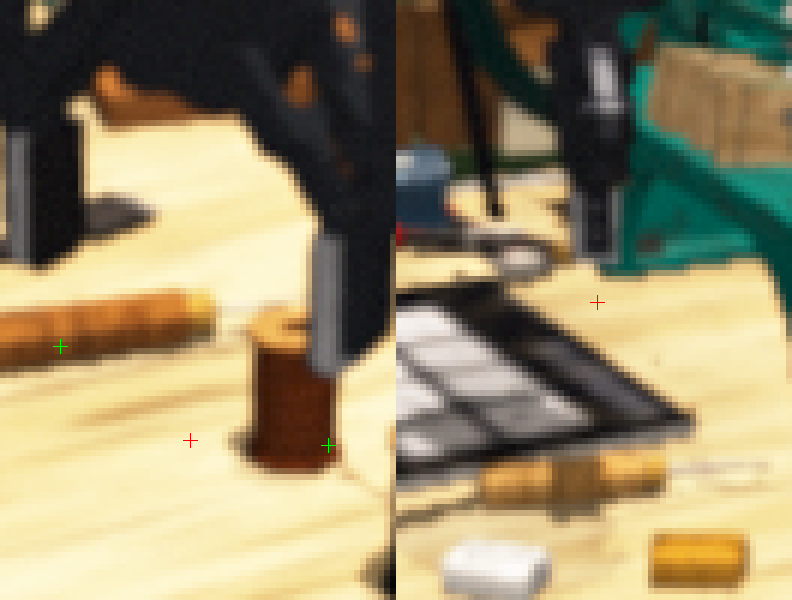

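The calibrated view shows the fingertips about 20 mm above the reported TCP, while their position across the table matches. The grasp closed above the handle, so I'll go about 17 mm lower and watch the force.

>>> drive_tool(
  plan=[
    [[0.1,0.2,4,0,-0.1],[0.1,0.2,8,0,-0.1],[0.1,0.2,10,0,-0.1],[0.1,0.2,10.5,0,-0.1],[0.1,0.2,10.9,0,-0.1],[0.1,0.2,11.1,0,-0.1],[0.1,0.2,11.3,0,-0.1],[0.1,0.2,11.3,0,-0.1],[0.1,0.2,11.3,0,-0.1],[0.1,0.2,11.3,0,-0.1]],
  ],
)

```text
clock: 4.47
eef_pos: [0.4353, 0.2182, -0.007]
orientation: [-3.123, 0.336, -0.003]
wrist_force: [-0.9, 0.6, -0.7]
gripper_width: 0.0474
grip_force: 0.0
```

>>> drive_tool(
  plan=[
    [[0,0,0.2,0,-0.1],[0,0,0.2,0,0.8],[0,0,0.2,0,0.8],[0,0,0.2,0,0.8],[0,0,0.2,0,0.8],[0,0,0.2,0,0.8],[0,0,0.2,0,0.8],[0,0,0.2,0,0.8],[0,0,0.2,0,0.8],[0,0,0.2,0,0.8]],
  ],
)

```text
clock: 5.3
eef_pos: [0.4347, 0.2182, -0.0097]
orientation: [-3.123, 0.336, -0.001]
wrist_force: [-1.6, 1.2, 4.4]
gripper_width: 0.02
grip_force: 39.0
```

>>> drive_tool(
  plan=[
    [[0,0,0,0,0.3],[0,0,0,0,0.3],[0,0,0.3,0,0.3],[0,0,0.6,0,0.3],[0,0,0.6,0,0.3],[0,0,0.6,0,0.8],[0,0,0.6,0,0.8],[0,0,0.6,0,0.8],[0,0,0.6,0,0.8],[0,0,0.6,0,0.8]],
  ],
)

```text
clock: 6.13
eef_pos: [0.4343, 0.2179, -0.0161]
orientation: [3.124, -0.336, -0.0]
wrist_force: [0.0, -0.3, -1.3]
gripper_width: 0.0212
grip_force: 38.7
```

>>> drive_tool(
  plan=[
    [[0,0,-3,0,0.8],[0,0,-6,0,0.8],[0,0,-9,0,0.8],[0,0,-11.6,0,0.8],[0,0,-11.6,0,0.8],[0,0,-11.6,0,0.8],[0,0,-11.6,0,0.8],[0,0,-11.6,0,0.8],[0,0,-11.6,0,0.8],[0,0,-11.6,0,0.8]],
  ],
)

```text
clock: 6.97
eef_pos: [0.4334, 0.2177, 0.0987]
orientation: [3.123, -0.336, -0.004]
wrist_force: [-0.6, 0.2, -0.1]
gripper_width: 0.0209
grip_force: 38.8
```

```bash
python3 g.py nb .1
```

```text
nb 0.1 shift cm [27.18 31.21 -0.17] roll -0.19 | pos [0.4334 0.2177 0.0987] yaw -12.3 t 6.97 j [0.22 0.04 1.95 0.   1.15 2.  ]
```

>>> drive_tool(
  plan=[
    [[2.7,3.1,0,-0.02,0.8],[5.4,6.2,0,-0.05,0.8],[8.1,9.3,0,-0.08,0.8],[10.8,12.4,0,-0.1,0.8],[13.5,15.5,0,-0.12,0.8],[16.2,18.6,0,-0.14,0.8],[18.9,21.7,0,-0.16,0.8],[21.6,24.8,0,-0.18,0.8],[24.3,27.9,0,-0.19,0.8],[26,30,0,-0.19,0.8]],
  ],
)

```text
clock: 7.8
eef_pos: [0.6257, -0.1341, 0.0992]
orientation: [3.141, -0.04, 0.0]
wrist_force: [0.9, 0.8, -0.7]
gripper_width: 0.0211
grip_force: 38.7
```

>>> drive_tool(
  plan=[
    [[1,1.1,0,0,0.8],[1,1.1,0,0,0.8],[1,1.1,0,0,0.8],[1,1.1,0,0,0.8],[1,1.1,0,0,0.8],[1,1.1,2,0,0.8],[1,1.1,3.5,0,0.8],[1,1.1,3.5,0,0.8],[1,1.1,3.5,0,0.8],[1,1.1,3.5,0,0.8]],
  ],
)

```text
clock: 8.63
eef_pos: [0.6348, -0.1413, 0.066]
orientation: [3.141, -0.037, 0.002]
wrist_force: [1.0, -0.6, -0.8]
gripper_width: 0.0208
grip_force: 38.8
```

```bash
python3 g.py nb .006; python3 - <<'E'
from h import *
t=grab('top','t3.png');s=grab('scene','s3.png')
# mark notch centre far slot & near notch
th=np.radians(-1.41);R=np.array([[np.cos(th),-np.sin(th)],[np.sin(th),np.cos(th)]])
def w(x,y,z):return np.r_[R@[x,y]+[.63435,-.07509],z]
def f(im,cam,c,h):
    x,y=c[0]-h,c[1]-h
    a=cv2.resize(im[y:y+2*h,x:x+2*h],(400,400),interpolation=3);k=200/h
    for X,col in((w(.038,-.07,.031),(0,0,255)),(w(-.038,-.07,.022),(0,255,0)),(w(.038,.07,.031),(255,0,0))):
        u=(proj(cam,[X])[0]-[x,y]+.5)*k-.5;cv2.drawMarker(a,tuple(int(v) for v in u),col,0,12,1)
    return a
cv2.imwrite('pics/v5.png',np.hstack([f(s,'scene',(305,215),45),f(t,'top',(305,195),60)]))
E
```

```text
nb 0.006 shift cm [-0.21  0.37  6.  ] roll 0.001 | pos [ 0.6348 -0.1413  0.066 ] yaw -1.3 t 8.63 j [-0.4   0.48  1.49  0.    1.17  1.19]
```

View pics/v5.png

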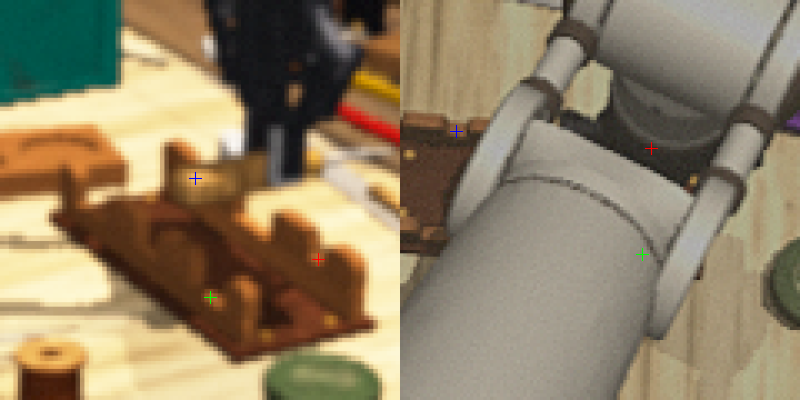

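```bash
python3 - <<'E'
from h import *
p=np.array([.6348,-.1413,.093])
for n,dx in(('end',-.064),('hold',0),('front',.016),('tip',.083)):
    X=p+[dx*np.cos(.023),-dx*np.sin(.023),0]
    print(n,((proj('scene',[X])[0]-[260,170]+.5)*400/90-.5).round(0))
t=p+[0,0,-.007];print('fingertip(true z .086)',((proj('scene',[t])[0]-[260,170]+.5)*400/90-.5).round(0))
E
```

```text
end [177. 189.]
hold [271. 171.]
front [294. 166.]
tip [387. 148.]
fingertip(true z .086) [270. 182.]
```

>>> drive_tool(
  plan=[
    [[0,0.3,0,0,0.8],[0,0.3,1,0,0.8],[0,0.3,2.5,0,0.8],[0,0.3,4,0,0.8],[0,0.3,5,0,0.8],[0,0.3,5.3,0,0.8],[0,0.3,5.6,0,0.8],[0,0.3,5.8,0,0.8],[0,0.3,5.8,0,0.8],[0,0.3,5.8,0,0.8]],
  ],
)

```text
clock: 9.57
eef_pos: [0.6349, -0.1449, 0.0077]
orientation: [3.141, -0.038, 0.002]
wrist_force: [-0.1, 0.6, -0.2]
gripper_width: 0.0209
grip_force: 38.8
```

>>> drive_tool(
  plan=[
    [[0,0,0.2,0,0.8],[0,0,0.2,0,0.8],[0,0,0.2,0,0.4],[0,0,0.2,0,0.2],[0,0,0.2,0,0.1],[0,0,0.2,0,0.1],[0,0,0.2,0,0.1],[0,0,-2,0,0.1],[0,0,-5,0,0.1],[0,0,-9,0,0.1]],
  ],
)

```text
clock: 10.4
eef_pos: [0.6317, -0.1436, 0.0945]
orientation: [-3.139, 0.038, 0.01]
wrist_force: [0.4, -0.8, 0.7]
gripper_width: 0.0389
grip_force: 0.0
```

```bash
python3 g.py iron .06
```

```text
iron 0.06 shift cm [-20.57 -13.16   3.62] roll -0.222 | pos [ 0.6317 -0.1436  0.0945] yaw -1.4 t 10.4 j [-0.41  0.45  1.47  0.    1.23  1.19]
```

>>> drive_tool(
  plan=[
    [[-20.5,-13.2,0,-0.22,0.1],[-20.5,-13.2,0,-0.22,0.1],[-20.5,-13.2,0,-0.22,0.1],[-20.5,-13.2,0,-0.22,0.1],[-20.5,-13.2,0,-0.22,0.1],[-20.5,-13.2,0,-0.22,0.1],[-20.5,-13.2,0,-0.22,0.1],[-20.5,-13.2,3,-0.22,0.1],[-20.5,-13.2,6,-0.22,0.1],[-20.5,-13.2,6,-0.22,0.1]],
  ],
)

```text
clock: 11.23
eef_pos: [0.4284, -0.0066, 0.0326]
orientation: [-3.123, -0.307, 0.013]
wrist_force: [-1.3, 1.4, -0.6]
gripper_width: 0.0382
grip_force: 0.0
```

>>> drive_tool(
  plan=[
    [[0,0,0,0,0.1],[0,0,0,0,0.1],[0,0,0,0,0.1],[0,0,0,0,0.1],[0,0,0,0,0.1],[0,0,0,0,0.1],[0,0,0,0,0.1],[0,0,0,0,0.1],[0,0,0,0,0.1],[0,0,0,0,0.1]],
  ],
)

```text
clock: 12.07
eef_pos: [0.4325, -0.0078, 0.037]
orientation: [-3.127, -0.307, 0.0]
wrist_force: [0.7, 0.6, 0.1]
gripper_width: 0.0385
grip_force: 0.0
```

```bash
python3 g.py iron -.016;  python3 - <<'E'
from h import *
t=grab('top','t4.png');s=grab('scene','s4.png')
f=lambda im,x,y,h:cv2.resize(im[y-h:y+h,x-h:x+h],(400,400),interpolation=3)
cv2.imwrite('pics/v6.png',np.hstack([f(s,280,220,60),f(t,275,215,65)]))
E
```

```text
iron -0.016 shift cm [-0.33 -0.14  5.3 ] roll -0.001 | pos [ 0.4325 -0.0078  0.037 ] yaw 11.2 t 12.07 j [-0.3   0.01  2.13 -0.    1.01  1.08]
```

View pics/v6.png

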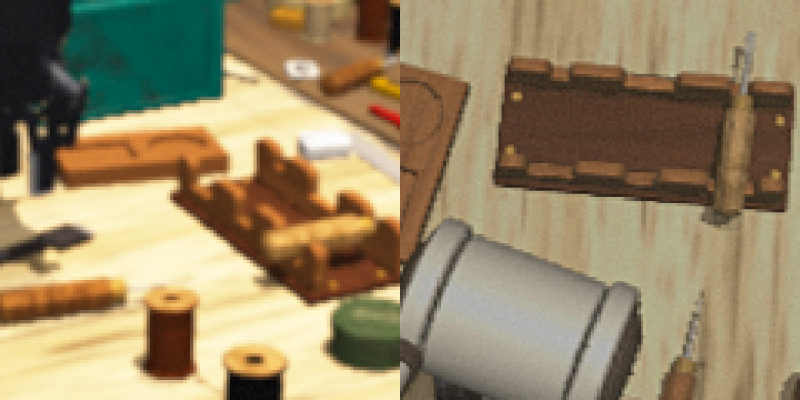

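The beveller lies in the right-hand notch (crop 735,150), with its shaft in the far slot. Next is the iron.

>>> drive_tool(
  plan=[
    [[-0.2,-0.1,2,0,0.1],[-0.2,-0.1,4,0,0.1],[-0.2,-0.1,4.8,0,0.1],[-0.2,-0.1,5.2,0,0.1],[-0.2,-0.1,5.4,0,0.1],[-0.2,-0.1,5.4,0,0.9],[-0.2,-0.1,5.4,0,0.9],[-0.2,-0.1,5.4,0,0.9],[-0.2,-0.1,5.4,0,0.9],[-0.2,-0.1,5.4,0,0.9]],
  ],
)

```text
clock: 13.0
eef_pos: [0.4313, -0.0073, -0.0162]
orientation: [3.126, 0.307, 0.002]
wrist_force: [-1.0, 0.8, 5.5]
gripper_width: 0.0097
grip_force: 39.5
```

>>> drive_tool(
  plan=[
    [[0,0,0,0,0.9],[0,0,0,0,0.9],[0,0,0,0,0.9],[0,0,-2,0,0.9],[0,0,-5,0,0.9],[0,0,-8,0,0.9],[0,0,-11.6,0,0.9],[0,0,-11.6,0,0.9],[0,0,-11.6,0,0.9],[0,0,-11.6,0,0.9]],
  ],
)

```text
clock: 13.83
eef_pos: [0.4298, -0.007, 0.0983]
orientation: [-3.126, -0.307, 0.002]
wrist_force: [0.8, 0.0, -1.7]
gripper_width: 0.0095
grip_force: 39.0
```

```bash
python3 g.py ni .1
```

```text
ni 0.1 shift cm [18.75 10.65 -0.19] roll 0.22 | pos [ 0.4298 -0.007   0.0983] yaw 11.2 t 13.83 j [-0.3  -0.11  2.1  -0.    1.15  1.08]
```

>>> drive_tool(
  plan=[
    [[3,1.7,0,0.05,0.9],[6,3.4,0,0.1,0.9],[9,5.1,0,0.15,0.9],[12,6.8,0,0.2,0.9],[15,8.5,0,0.22,0.9],[17,9.7,0,0.22,0.9],[18.6,10.6,0,0.22,0.9],[18.6,10.6,0,0.22,0.9],[18.6,10.6,0,0.22,0.9],[18.6,10.6,0,0.22,0.9]],
  ],
)

```text
clock: 14.67
eef_pos: [0.6316, -0.0743, 0.0968]
orientation: [-3.14, 0.038, 0.007]
wrist_force: [-0.6, -0.7, -1.6]
gripper_width: 0.0101
grip_force: 39.0
```

>>> drive_tool(
  plan=[
    [[0,0,2,0,0.9],[0,0,3.5,0,0.9],[0,0,3.5,0,0.9],[0,0,3.5,0,0.9],[0,0,3.5,0,0.9],[0,0,3.5,0,0.9],[0,0,3.5,0,0.9],[0,0,3.5,0,0.9],[0,0,3.5,0,0.9],[0,0,3.5,0,0.9]],
  ],
)

```text
clock: 15.5
eef_pos: [0.6337, -0.075, 0.0643]
orientation: [3.141, -0.038, 0.001]
wrist_force: [-0.6, 0.1, -1.7]
gripper_width: 0.0094
grip_force: 39.0
```

```bash
python3 g.py ni .006; python3 - <<'E'
from h import *
s=grab('scene','s5.png')
o=robot.get_obs()['eef_pos'];x,y=250,165
a=cv2.resize(s[y:y+90,x:x+90],(600,600),interpolation=3)
for dx,c in((-.05,(0,255,0)),(.025,(255,255,0)),(.066,(0,0,255))):
    X=o+[dx,-dx*.0244,.0222];u=(proj('scene',[X])[0]-[x,y]+.5)*600/90-.5;cv2.drawMarker(a,tuple(int(v) for v in u),c,0,14,1);print(u)
cv2.imwrite('pics/v7.png',a)
E
```

```text
ni 0.006 shift cm [ 0.07 -0.01  5.83] roll 0.0 | pos [ 0.6337 -0.075   0.0643] yaw -1.4 t 15.5 j [-0.31  0.46  1.53  0.    1.16  1.29]
[268.26037024 269.57650964]
[428.22161805 240.09200482]
[512.12593447 224.6441896 ]
```

View pics/v7.png

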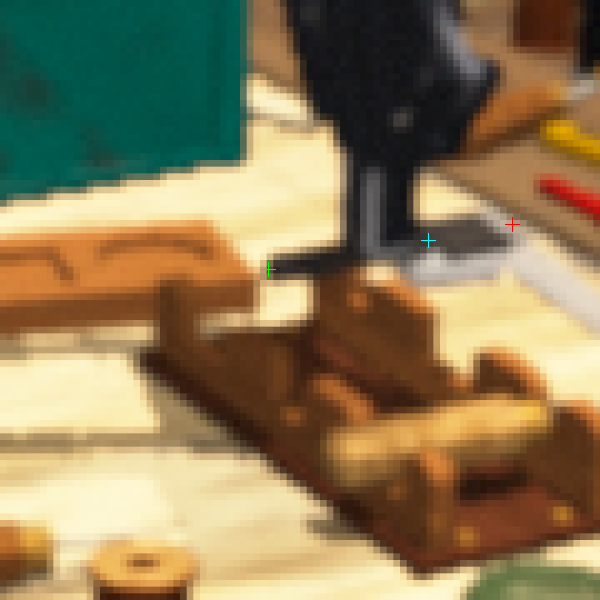

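>>> drive_tool(
  plan=[
    [[0,0,1,0,0.9],[0,0,2.5,0,0.9],[0,0,4,0,0.9],[0,0,5,0,0.9],[0,0,5.4,0,0.9],[0,0,5.6,0,0.9],[0,0,5.8,0,0.9],[0,0,5.8,0,0.9],[0,0,5.8,0,0.9],[0,0,5.8,0,0.9]],
  ],
)

```text
clock: 16.38
eef_pos: [0.6342, -0.0752, 0.0068]
orientation: [3.141, -0.038, 0.003]
wrist_force: [-0.2, -0.3, -0.8]
gripper_width: 0.0097
grip_force: 39.2
```

>>> drive_tool(
  plan=[
    [[0,0,0,0,0.8],[0,0,0,0,0.6],[0,0,0,0,0.4],[0,0,0,0,0.2],[0,0,0,0,0.1],[0,0,0,0,0.1],[0,0,-1,0,0.1],[0,0,-3,0,0.1],[0,0,-6,0,0.1],[0,0,-10,0,0.1]],
  ],
)

```text
clock: 17.22
eef_pos: [0.6311, -0.0743, 0.1047]
orientation: [-3.14, 0.038, 0.009]
wrist_force: [0.3, 0.0, -0.2]
gripper_width: 0.0379
grip_force: 0.0
```

```bash
python3 g.py awl .04
```

```text
awl 0.04 shift cm [-19.88   4.22   6.57] roll 0.15 | pos [ 0.6311 -0.0743  0.1047] yaw -1.4 t 17.22 j [-0.31  0.41  1.5   0.    1.24  1.29]
```

>>> drive_tool(
  plan=[
    [[-19.9,4.2,0,0.15,0.05],[-19.9,4.2,0,0.15,0.05],[-19.9,4.2,0,0.15,0.05],[-19.9,4.2,0,0.15,0.05],[-19.9,4.2,0,0.15,0.05],[-19.9,4.2,0,0.15,0.05],[-19.9,4.2,2,0.15,0.05],[-19.9,4.2,5,0.15,0.05],[-19.9,4.2,6.5,0.15,0.05],[-19.9,4.2,6.5,0.15,0.05]],
  ],
)

```text
clock: 18.05
eef_pos: [0.4312, -0.1108, 0.0385]
orientation: [-3.127, 0.273, 0.008]
wrist_force: [-0.2, 0.5, 0.1]
gripper_width: 0.0404
grip_force: 0.0
```

```bash
python3 g.py awl -.015
```

```text
awl -0.015 shift cm [0.02 0.08 5.35] roll 0.0 | pos [ 0.4312 -0.1108  0.0385] yaw -10.0 t 18.05 j [-0.52  0.04  2.09  0.    1.02  1.22]
```

>>> drive_tool(
  plan=[
    [[0,0,2,0,0.05],[0,0,4,0,0.05],[0,0,4.8,0,0.05],[0,0,5.2,0,0.05],[0,0,5.4,0,0.05],[0,0,5.4,0,0.05],[0,0,5.4,0,0.8],[0,0,5.4,0,0.8],[0,0,5.4,0,0.8],[0,0,5.4,0,0.8]],
  ],
)

```text
clock: 18.88
eef_pos: [0.4345, -0.1126, -0.0118]
orientation: [3.129, -0.273, 0.003]
wrist_force: [-1.7, 1.3, 7.3]
gripper_width: 0.0213
grip_force: 39.3
```

>>> drive_tool(
  plan=[
    [[0,0,0,0,0.8],[0,0,0,0,0.8],[0,0,0,0,0.8],[0,0,0,0,0.8],[0,0,0,0,0.8],[0,0,0,0,0.8],[0,0,0,0,0.8],[0,0,-3,0,0.8],[0,0,-6,0,0.8],[0,0,-9,0,0.8]],
  ],
)

```text
clock: 19.72
eef_pos: [0.433, -0.1118, 0.078]
orientation: [-3.129, 0.273, 0.001]
wrist_force: [1.0, -0.2, 0.7]
gripper_width: 0.0215
grip_force: 39.7
```

```bash
python3 g.py na .1
```

```text
na 0.1 shift cm [ 18.14 -14.04  -2.22] roll -0.15 | pos [ 0.433  -0.1118  0.078 ] yaw -10.0 t 19.72 j [-0.52 -0.03  2.07  0.    1.1   1.22]
```

>>> drive_tool(
  plan=[
    [[0,0,-2.2,0,0.8],[3,-2.3,-2.2,-0.05,0.8],[6,-4.6,-2.2,-0.1,0.8],[9,-7,-2.2,-0.15,0.8],[12,-9.3,-2.2,-0.15,0.8],[15,-11.6,-2.2,-0.15,0.8],[18.1,-14,-2.2,-0.15,0.8],[18.1,-14,-2.2,-0.15,0.8],[18.1,-14,-2.2,-0.15,0.8],[18.1,-14,-2.2,-0.15,0.8]],
  ],
)

```text
clock: 20.55
eef_pos: [0.6354, -0.0057, 0.0986]
orientation: [3.141, -0.038, -0.002]
wrist_force: [0.5, 0.2, -1.1]
gripper_width: 0.0216
grip_force: 39.7
```

>>> drive_tool(
  plan=[
    [[0,0,2,0,0.8],[0,0,3.5,0,0.8],[0,0,3.5,0,0.8],[0,0,3.5,0,0.8],[0,0,3.5,0,0.8],[0,0,3.5,0,0.8],[0,0,3.5,0,0.8],[0,0,3.5,0,0.8],[0,0,3.5,0,0.8],[0,0,3.5,0,0.8]],
  ],
)

```text
clock: 21.38
eef_pos: [0.6362, -0.0057, 0.0643]
orientation: [3.141, -0.038, 0.001]
wrist_force: [-0.7, 0.7, -0.4]
gripper_width: 0.0216
grip_force: 39.7
```

```bash
python3 g.py na .0085; python3 - <<'E'
from h import *
s=grab('scene','s6.png')
o=robot.get_obs()['eef_pos'];x,y=240,150
a=cv2.resize(s[y:y+100,x:x+100],(600,600),interpolation=3)
for dx,c in((-.066,(0,255,0)),(.019,(255,255,0)),(.085,(0,0,255))):
    X=o+[dx,-dx*.0244,.026];u=(proj('scene',[X])[0]-[x,y]+.5)*6-.5;cv2.drawMarker(a,tuple(int(v) for v in u),c,0,14,1)
cv2.imwrite('pics/v8.png',a)
E
```

```text
na 0.0085 shift cm [-0.03 -0.06  5.58] roll 0.0 | pos [ 0.6362 -0.0057  0.0643] yaw -1.4 t 21.38 j [-0.2   0.45  1.53 -0.    1.16  1.4 ]
```

View pics/v8.png

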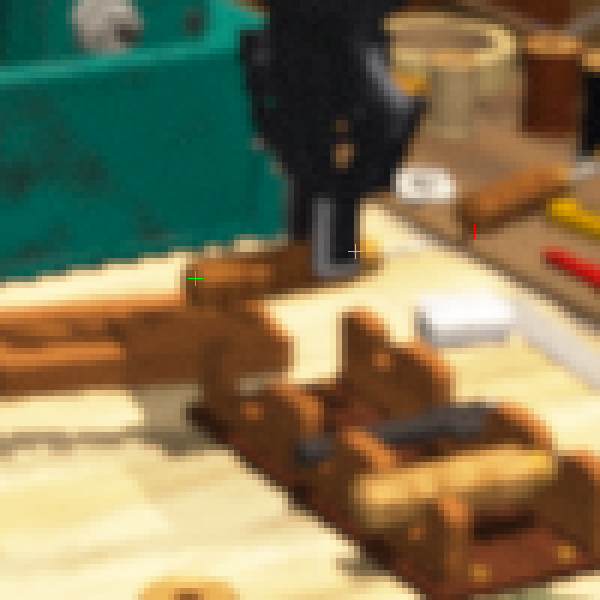

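The iron sits in the middle notch, and the awl matches its expected position (handle end at crop 190,280). Lowering it now.

>>> drive_tool(
  plan=[
    [[0,0,1,0,0.8],[0,0,2.5,0,0.8],[0,0,4,0,0.8],[0,0,5,0,0.8],[0,0,5.3,0,0.8],[0,0,5.5,0,0.8],[0,0,5.6,0,0.8],[0,0,5.6,0,0.8],[0,0,5.6,0,0.8],[0,0,5.6,0,0.8]],
  ],
)

```text
clock: 22.27
eef_pos: [0.6351, -0.0054, 0.0099]
orientation: [-3.141, 0.037, 0.005]
wrist_force: [-10.1, 1.5, 16.6]
gripper_width: 0.0216
grip_force: 41.6
```

>>> drive_tool(
  plan=[
    [[0,0,0.1,0,0.7],[0,0,0.1,0,0.5],[0,0,0.1,0,0.3],[0,0,0.1,0,0.1],[0,0,0.1,0,0.1],[0,0,0.1,0,0.1],[0,0,-1,0,0.1],[0,0,-3,0,0.1],[0,0,-6,0,0.1],[0,0,-10,0,0.1]],
  ],
)

```text
clock: 23.1
eef_pos: [0.6336, -0.0052, 0.1065]
orientation: [-3.14, 0.038, 0.01]
wrist_force: [-0.0, -0.5, 1.3]
gripper_width: 0.0387
grip_force: 0.0
```

```bash
python3 g.py brown .08 -20;python3 g.py brown .08 60
```

```text
brown 0.08 shift cm [-18.62  22.01   2.74] roll 0.325 | pos [ 0.6336 -0.0052  0.1065] yaw -1.4 t 23.1 j [-0.2   0.4   1.51  0.    1.24  1.4 ]
brown 0.08 shift cm [-18.62  22.01   2.74] roll -1.072 | pos [ 0.6336 -0.0052  0.1065] yaw -1.4 t 23.1 j [-0.2   0.4   1.51  0.    1.24  1.4 ]
```

>>> drive_tool(
  plan=[
    [[-18.6,22,0,-1.595,-0.65],[-18.6,22,0,-1.595,-0.65],[-18.6,22,0,-1.595,-0.65],[-18.6,22,0,-1.595,-0.65],[-18.6,22,0,-1.595,-0.65],[-18.6,22,0,-1.595,-0.65],[-18.6,22,0,-1.595,-0.65],[-18.6,22,0,-1.595,-0.65],[-18.6,22,0,-1.595,-0.65],[-18.6,22,0,-1.595,-0.65]],
  ],
)

```text
clock: 23.93
eef_pos: [0.4442, -0.2224, 0.1088]
orientation: [2.622, 1.729, 0.0]
wrist_force: [0.4, 0.1, -0.0]
gripper_width: 0.0704
grip_force: 0.0
```

```bash
python3 g.py brown .06 90; python3 - <<'E'
from h import *
s=grab('scene','s7.png');t=grab('top','t7.png')
f=lambda im,x,y,h:cv2.resize(im[y-h:y+h,x-h:x+h],(400,400),interpolation=3)
cv2.imwrite('pics/v9.png',np.hstack([f(s,285,215,55),f(t,265,200,65)]))
E
```

```text
brown 0.06 shift cm [ 0.07 -0.27  4.88] roll -0.405 | pos [ 0.4442 -0.2224  0.1088] yaw 66.8 t 23.93 j [-0.71  0.06  1.91 -0.    1.17 -0.3 ]
```

View pics/v9.png

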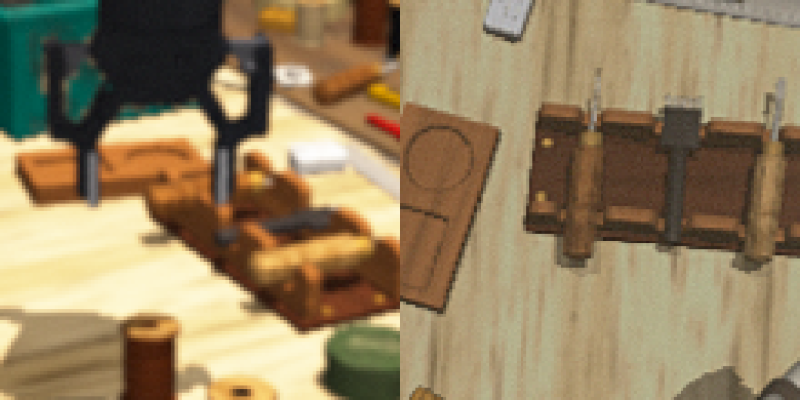

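All three tools sit in their notches, in the right order. Next is the brown spool.

>>> drive_tool(
  plan=[
    [[0,0,0,-0.1,-0.65],[0,0,0,-0.2,-0.65],[0,0,0,-0.3,-0.65],[0,0,0,-0.4,-0.65],[0,0,2,-0.4,-0.65],[0,0,4.5,-0.4,-0.65],[0,0,4.5,-0.4,-0.65],[0,0,4.5,-0.4,-0.65],[0,0,4.5,-0.4,-0.65],[0,0,4.5,-0.4,-0.65]],
  ],
)

```text
clock: 24.87
eef_pos: [0.4459, -0.2218, 0.0647]
orientation: [2.229, 2.209, 0.0]
wrist_force: [-1.1, -0.7, 1.0]
gripper_width: 0.0708
grip_force: 0.0
```

```bash
python3 g.py brown -.005 90
```

```text
brown -0.005 shift cm [ 0.12 -0.4   6.97] roll -0.009 | pos [ 0.4459 -0.2218  0.0647] yaw 89.5 t 24.87 j [-0.7   0.12  1.94 -0.    1.08 -0.7 ]
```

>>> drive_tool(
  plan=[
    [[0.1,-0.3,2,0,-0.65],[0.1,-0.3,4,0,-0.65],[0.1,-0.3,6,0,-0.65],[0.1,-0.3,7,0,-0.65],[0.1,-0.3,7,0,-0.65],[0.1,-0.3,7,0,-0.65],[0.1,-0.3,7,0,-0.3],[0.1,-0.3,7,0,0],[0.1,-0.3,7,0,0.4],[0.1,-0.3,7,0,0.4]],
  ],
  squeeze=30,
)

```text
clock: 25.7
eef_pos: [0.4429, -0.2209, -0.0055]
orientation: [2.229, 2.21, 0.0]
wrist_force: [-0.6, -0.2, 6.4]
gripper_width: 0.0379
grip_force: 30.2
```

>>> drive_tool(
  plan=[
    [[0,0,0,0,0.4],[0,0,0,0,0.4],[0,0,0,0,0.4],[0,0,0,0,0.4],[0,0,0,0,0.4],[0,0,0,0,0.4],[0,0,0,0,0.4],[0,0,0,0,0.4],[0,0,0,0,0.4],[0,0,0,0,0.4]],
  ],
)

```text
clock: 26.53
eef_pos: [0.4429, -0.2209, -0.0055]
orientation: [2.229, 2.21, 0.0]
wrist_force: [-0.6, 0.3, 7.1]
gripper_width: 0.038
grip_force: 30.3
```

>>> drive_tool(
  plan=[
    [[0,0,-3,0,0.4],[0,0,-6,0,0.4],[0,0,-9,0,0.4],[0,0,-11,0,0.4],[0,0,-11,0,0.4],[0,0,-11,0,0.4],[0,0,-11,0,0.4],[0,0,-11,0,0.4],[0,0,-11,0,0.4],[0,0,-11,0,0.4]],
  ],
)

```text
clock: 27.37
eef_pos: [0.4411, -0.2195, 0.1018]
orientation: [-2.229, -2.211, 0.0]
wrist_force: [-0.2, -0.5, -0.5]
gripper_width: 0.0378
grip_force: 30.6
```

```bash
python3 g.py well .1 90
```

```text
well 0.1 shift cm [33.21 19.58  0.19] roll -0.008 | pos [ 0.4411 -0.2195  0.1018] yaw 89.5 t 27.37 j [-0.71  0.06  1.93 -0.    1.16 -0.7 ]
```

>>> drive_tool(
  plan=[
    [[3,1.8,0,0,0.4],[6,3.5,0,0,0.4],[9,5.3,0,0,0.4],[12,7.1,0,0,0.4],[15,8.8,0,0,0.4],[18,10.6,0,0,0.4],[21,12.4,0,0,0.4],[24,14.2,0,0,0.4],[27,15.9,0,0,0.4],[30,17.7,0,0,0.4]],
  ],
)

```text
clock: 28.2
eef_pos: [0.6214, 0.0802, 0.1021]
orientation: [-2.23, -2.212, 0.002]
wrist_force: [1.5, -1.4, -0.3]
gripper_width: 0.0374
grip_force: 30.6
```

>>> drive_tool(
  plan=[
    [[1.6,0.9,0,0,0.4],[3.2,1.9,0,0,0.4],[3.2,1.9,0,0,0.4],[3.2,1.9,0,0,0.4],[3.2,1.9,2,0,0.4],[3.2,1.9,4.5,0,0.4],[3.2,1.9,6,0,0.4],[3.2,1.9,6,0,0.4],[3.2,1.9,6,0,0.4],[3.2,1.9,6,0,0.4]],
  ],
)

```text
clock: 29.03
eef_pos: [0.6412, 0.1096, 0.0442]
orientation: [2.231, 2.21, 0.002]
wrist_force: [0.1, 0.0, -0.3]
gripper_width: 0.0373
grip_force: 30.6
```

```bash
python3 g.py well .007 90
```

```text
well 0.007 shift cm [ 0.13 -0.17  3.72] roll -0.009 | pos [0.6412 0.1096 0.0442] yaw 89.5 t 29.03 j [-0.02  0.51  1.5  -0.    1.13 -0.01]
```

>>> drive_tool(
  plan=[
    [[0.1,-0.1,1,0,0.4],[0.1,-0.1,2,0,0.4],[0.1,-0.1,2.8,0,0.4],[0.1,-0.1,3.2,0,0.4],[0.1,-0.1,3.5,0,0.4],[0.1,-0.1,3.7,0,0.4],[0.1,-0.1,3.7,0,0.4],[0.1,-0.1,3.7,0,0.4],[0.1,-0.1,3.7,0,0.4],[0.1,-0.1,3.7,0,0.4]],
  ],
)

```text
clock: 29.87
eef_pos: [0.6396, 0.1114, 0.0065]
orientation: [-2.231, -2.212, -0.0]
wrist_force: [-2.6, -0.4, 5.9]
gripper_width: 0.0377
grip_force: 31.1
```

Touchdown at the expected height. Releasing and retreating.

>>> drive_tool(
  plan=[
    [[0,0,0,0,0],[0,0,0,0,-0.2],[0,0,0,0,-0.4],[0,0,0,0,-0.5],[0,0,0,0,-0.5],[0,0,0,0,-0.5],[0,0,0,0,-0.5],[0,0,-2,0,-0.5],[0,0,-5,0,-0.5],[0,0,-8,0,-0.5]],
  ],
)

```text
clock: 30.7
eef_pos: [0.6383, 0.1113, 0.0856]
orientation: [-2.229, -2.211, 0.003]
wrist_force: [0.8, -0.3, 1.0]
gripper_width: 0.064
grip_force: 0.0
```

```bash
python3 g.py wax .06 59.6;python3 g.py wax .06 -30.4
```

```text
wax 0.06 shift cm [ -0.64 -20.27   2.62] roll 0.522 | pos [0.6383 0.1113 0.0856] yaw 89.5 t 30.7 j [-0.01  0.46  1.48  0.    1.21 -0.01]
wax 0.06 shift cm [ -0.64 -20.27   2.62] roll 2.093 | pos [0.6383 0.1113 0.0856] yaw 89.5 t 30.7 j [-0.01  0.46  1.48  0.    1.21 -0.01]
```

>>> drive_tool(
  plan=[
    [[-0.6,-3,-1,0.12,-0.3],[-0.6,-6,-1,0.24,-0.3],[-0.6,-9,-1,0.36,-0.3],[-0.6,-12,-1,0.48,-0.3],[-0.6,-15,-1,0.6,-0.3],[-0.6,-18,-1,0.72,-0.3],[-0.6,-20.2,-1,0.84,-0.3],[-0.6,-20.2,-1,0.96,-0.3],[-0.6,-20.2,-1,1.08,-0.3],[-0.6,-20.2,-1,1.2,-0.3]],
  ],
)

```text
clock: 31.53
eef_pos: [0.4373, 0.107, 0.0962]
orientation: [3.092, 0.557, 0.001]
wrist_force: [0.5, 0.4, 0.6]
gripper_width: 0.0555
grip_force: 0.0
```

```bash
python3 g.py wax .04; python3 - <<'E'
from h import *
t=robot.grab_frame('top');cv2.imwrite('pics/t8.png',t)
g=cv2.cvtColor(t,cv2.COLOR_BGR2HSV)
m=((g[...,1]>120)&(g[...,2]>120)).astype(np.uint8);m[:255]=0;m[292:]=0;m[:,:190]=0;m[:,222:]=0
print(m.sum())
E
```

```text
wax 0.04 shift cm [-0.19 -0.02  5.62] roll 0.887 | pos [0.4373 0.107  0.0962] yaw 20.4 t 31.53 j [-0.03 -0.05  2.05 -0.    1.14  1.18]
26
```

>>> drive_tool(
  plan=[
    [[-0.1,0,0,0.12,-0.3],[-0.1,0,0,0.24,-0.3],[-0.1,0,0,0.36,-0.3],[-0.1,0,0,0.48,-0.3],[-0.1,0,0,0.6,-0.3],[-0.1,0,0,0.72,-0.3],[-0.1,0,0,0.84,-0.3],[-0.1,0,0,0.887,-0.3],[-0.1,0,3,0.887,-0.3],[-0.1,0,5.6,0.887,-0.3]],
  ],
)

```text
clock: 32.42
eef_pos: [0.4385, 0.1066, 0.0406]
orientation: [-3.034, 0.81, -0.007]
wrist_force: [-0.6, -0.1, -1.9]
gripper_width: 0.0558
grip_force: 0.0
```

```bash
python3 g.py wax -.010
```

```text
wax -0.01 shift cm [-0.28  0.16  5.06] roll 0.009 | pos [0.4385 0.1066 0.0406] yaw -29.9 t 32.42 j [-0.03  0.05  2.08 -0.    1.01  2.06]
```

>>> drive_tool(
  plan=[
    [[-0.1,0.1,1,0,-0.3],[-0.1,0.1,3,0,-0.3],[-0.1,0.1,4,0,-0.3],[-0.1,0.1,4.6,0,-0.3],[-0.1,0.1,5,0,-0.3],[-0.1,0.1,5,0,-0.3],[-0.1,0.1,5,0,0],[-0.1,0.1,5,0,0.2],[-0.1,0.1,5,0,0.5],[-0.1,0.1,5,0,0.5]],
  ],
)

```text
clock: 33.25
eef_pos: [0.4362, 0.1063, -0.0089]
orientation: [-3.034, 0.814, -0.003]
wrist_force: [-2.5, -0.4, 6.4]
gripper_width: 0.0306
grip_force: 29.7
```

>>> drive_tool(
  plan=[
    [[0,0,0,0,0.5],[0,0,0,0,0.5],[0,0,0,0,0.5],[0,0,0,0,0.5],[0,0,0,0,0.5],[0,0,0,0,0.5],[0,0,-2,0,0.5],[0,0,-5,0,0.5],[0,0,-8,0,0.5],[0,0,-11,0,0.5]],
  ],
)

```text
clock: 34.08
eef_pos: [0.4347, 0.1063, 0.1012]
orientation: [3.034, -0.814, -0.001]
wrist_force: [0.5, -0.5, -0.8]
gripper_width: 0.0304
grip_force: 30.0
```

```bash
python3 g.py rec .1
```

```text
rec 0.1 shift cm [10.5  -8.42  0.11] roll -0.311 | pos [0.4347 0.1063 0.1012] yaw -30.0 t 34.08 j [-0.03 -0.06  2.05 -0.    1.16  2.06]
```

>>> drive_tool(
  plan=[
    [[3,-2.4,0,-0.1,0.5],[6,-4.8,0,-0.2,0.5],[9,-7.2,0,-0.3,0.5],[10.5,-8.4,0,-0.31,0.5],[10.5,-8.4,0,-0.31,0.5],[10.5,-8.4,0,-0.31,0.5],[10.5,-8.4,2,-0.31,0.5],[10.5,-8.4,5,-0.31,0.5],[10.5,-8.4,6,-0.31,0.5],[10.5,-8.4,6,-0.31,0.5]],
  ],
)

```text
clock: 34.92
eef_pos: [0.5638, 0.1263, 0.0365]
orientation: [3.122, -0.336, -0.013]
wrist_force: [0.2, 0.7, -2.0]
gripper_width: 0.0307
grip_force: 30.0
```

```bash
python3 g.py rec .004
```

```text
rec 0.004 shift cm [ 0.4  -0.12  3.24] roll -0.002 | pos [0.5638 0.1263 0.0365] yaw -12.3 t 34.92 j [ 0.01  0.36  1.71 -0.    1.07  1.8 ]
```

>>> drive_tool(
  plan=[
    [[0,0,0,0,0.5],[0,0,0.5,0,0.5],[0,0,1.5,0,0.5],[0,0,2.5,0,0.5],[0,0,2.9,0,0.5],[0,0,3.2,0,0.5],[0,0,3.5,0,0.5],[0,0,3.6,0,0.5],[0,0,3.6,0,0.5],[0,0,3.6,0,0.5]],
  ],
)

```text
clock: 35.75
eef_pos: [0.5684, 0.1264, 0.0042]
orientation: [-3.123, 0.336, -0.001]
wrist_force: [-0.5, -0.9, -0.3]
gripper_width: 0.0302
grip_force: 30.0
```

>>> drive_tool(
  plan=[
    [[0,0,0.1,0,0.5],[0,0,0.1,0,0.4],[0,0,0.1,0,0.2],[0,0,0.1,0,0],[0,0,0.1,0,0],[0,0,0.1,0,0],[0,0,-1,0,0],[0,0,-4,0,0],[0,0,-8,0,0],[0,0,-12,0,0]],
  ],
)

```text
clock: 36.58
eef_pos: [0.5671, 0.1264, 0.1253]
orientation: [3.123, -0.336, -0.003]
wrist_force: [1.4, -0.3, -0.5]
gripper_width: 0.0427
grip_force: 0.0
```

>>> drive_tool(
  plan=[
    [[-4,4,-2,0,0],[-8,8,-4,0,0],[-12,12,-6,0,0],[-14,16,-8,0,0],[-14,20,-8,0,0],[-14,24,-8,0,0],[-14,28,-8,0,0],[-14,32,-8,0,0],[-14,36,-8,0,0],[-14,38,-8,0,0]],
  ],
)

```text
clock: 37.42
eef_pos: [0.3547, -0.1961, 0.2051]
orientation: [3.122, -0.336, 0.003]
wrist_force: [1.2, -0.5, 0.8]
gripper_width: 0.0426
grip_force: 0.0
```

```bash
python3 - <<'E'
from h import *
s=grab('scene','s9.png');t=grab('top','t9.png');print(robot.get_obs()['eef_pos'])
f=lambda im,x,y,h:cv2.resize(im[y-h:y+h,x-h:x+h],(400,400),interpolation=3)
cv2.imwrite('pics/v10.png',np.hstack([f(s,275,205,65),f(t,265,205,80)]))
E
```

```text
[ 0.35403291 -0.19935978  0.20504566]
```

View pics/v10.png

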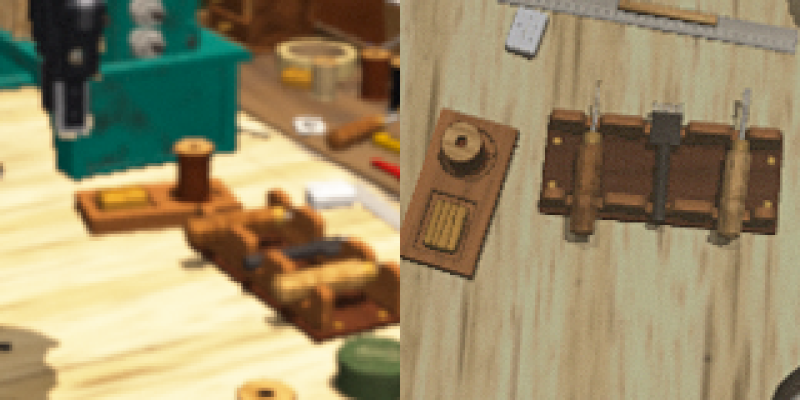

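The final picture shows the spool upright in the well (crop 460,145), the wax flat in the recess (448,222) and all three tools in their notches, with the arm clear. Handing in.

```bash
python3 -c "
from bench import robot
print(robot.job_done())"
```

```text
the job is handed in; nothing more can be done
None
```

The bench is set out and the job handed in at about 37 s: beveller, iron and awl are in their notches ending at the thread block, the brown spool is in the well and the beeswax in the recess, all checked in the last picture. My first grasp missed because the fingertips sit about 20 mm above the reported TCP, which I allowed for afterwards.

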